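Pop the bangle tray and catch it

TASK

Press down the button over the tray that holds the glass bangles and, keeping it down with that fingertip, let the tray that pops out run with its upright front panel against the other finger, so that it is stopped when it is about 2 to 7 cm out and never runs on to the end of its travel. The program finishes while holding: one finger still on the pressed button, the other still blocking the tray, with the bangles lying in it. Grasp and lift nothing, leave the other tray shut, and leave the jar and the mirror alone.

Things in the scene. Friction and masses are not known exactly. Their poses are not given: they have to be found in the camera images.
- cabinet: Fixed dark wood cabinet 240 (x) x 320 (y) x 130 mm high, two sliding doors in front. Origin: centre of its underside; x runs front to back (front faces the robot), y to its left. On its top, at the back, a clear-roofed hood (x = 10 to 120, roof at z = 170 mm) covers two trays at y = +64 (left) and -64 (right); each pops out to -x when the button over it is pressed. Bangles lie in one, the clip in the other.
- button_left_top (a point): Centre of the top of the left round grey push button (diameter 22, on the hood roof; its axis is 30 mm behind the hood's front face; its top stands 12 mm above the roof at rest).
- button_left (a joint): How far the left button is down: 0 at rest, 0.008 m fully down (4 mm of it then still stand above the roof). Spring: about 2 N to start moving it, 4.5 N fully down. The tray's latch lets go at about 5 mm; the button comes up again when let go.
- tray_left (a joint): How far the left tray has slid out: 0 latched home, 0.110 m at its stop. Once unlatched a damped spring keeps pushing it out with about 3 N, at about 50 mm/s (some 2 s to its stop), until something stands in its way. A closed tray is latched.
- tray_left_panel (a point): Middle of the top edge of the front face of the left tray's upright front panel (white, 70 wide, 6 thick), which rides with the tray. Its top is 13 mm above the button at rest, 21 mm above the button fully down: a fingertip level with the button stands in the panel's way. Tray shut, its front face is 36 mm (back face 30 mm) in front of the button's axis.
- tray_left_floor (a point): Middle of the left tray's inner floor (tray 95 x 100 mm, walls 16 high, white plastic).
- button_right_top (a point): Centre of the top of the right round grey push button (diameter 22, on the hood roof; its axis is 30 mm behind the hood's front face; its top stands 12 mm above the roof at rest).
- button_right (a joint): How far the right button is down: 0 at rest, 0.008 m fully down (4 mm of it then still stand above the roof). Spring: about 2 N to start moving it, 4.5 N fully down. The tray's latch lets go at about 5 mm; the button comes up again when let go.
- tray_right (a joint): How far the right tray has slid out: 0 latched home, 0.110 m at its stop. Once unlatched a damped spring keeps pushing it out with about 3 N, at about 50 mm/s (some 2 s to its stop), until something stands in its way. A closed tray is latched.
- tray_right_panel (a point): Middle of the top edge of the front face of the right tray's upright front panel (white, 70 wide, 6 thick), which rides with the tray. Its top is 13 mm above the button at rest, 21 mm above the button fully down: a fingertip level with the button stands in the panel's way. Tray shut, its front face is 36 mm (back face 30 mm) in front of the button's axis.
- tray_right_floor (a point): Middle of the right tray's inner floor (tray 95 x 100 mm, walls 16 high, white plastic).
- bangles_center (a point): Centre (half-way up) of the set of four stacked orange glass bangles, 65 mm across, 20 mm high, lying loose in one of the two trays. They ride with their tray.
- clip_center (a point): Centre of the dark grey claw clip (30 x 60 x 24 mm) lying loose in the other tray, which stays shut.
- jar_center (a point): Centre of the empty white ceramic jar with its aluminium screw lid (68 mm across, 70 high), standing on the table beside the cabinet. To be left alone.
- mirror_center (a point): Middle of the small round aluminium table mirror (110 mm across, 155 high, on a 90 mm foot), standing on the table beside the cabinet. To be left alone.

How it is judged:
On the way, in this order (a step that is already met when the one before it is completed fails the run):
1. a finger has pressed the button over the bangles and their tray has sprung open (((y of bangles_center in the frame of cabinet above 0 m and value of joint button_left above 0.004 m and contact force between the fingers and button_left above 0.5 N and value of joint tray_left above 0.006 m) or (y of bangles_center in the frame of cabinet below 0 m and value of joint button_right above 0.004 m and contact force between the fingers and button_right above 0.5 N and value of joint tray_right above 0.006 m))).
2. with the button still held down, the tray has been stopped by the other finger 15 to 80 mm out (((y of bangles_center in the frame of cabinet above 0 m and value of joint button_left above 0.004 m and contact force between the fingers and button_left above 0.5 N and value of joint tray_left between 0.015 and 0.08 m and contact force between the fingers and tray_left above 0.5 N and velocity of joint tray_left between -0.01 and 0.01 m/s) or (y of bangles_center in the frame of cabinet below 0 m and value of joint button_right above 0.004 m and contact force between the fingers and button_right above 0.5 N and value of joint tray_right between 0.015 and 0.08 m and contact force between the fingers and tray_right above 0.5 N and velocity of joint tray_right between -0.01 and 0.01 m/s))), for 0.2 s.
At the end, for the whole second after the job is handed in: A finger holds the button over the bangles at least 4 mm down; their tray is at rest (under 10 mm/s) 15 to 80 mm out with a finger against it (both over 0.5 N); the bangles lie in it (within 35 mm of its middle, not raised); the other tray is shut (under 5 mm) (((y of bangles_center in the frame of cabinet above 0 m and value of joint button_left above 0.004 m and contact force between the fingers and button_left above 0.5 N and value of joint tray_left between 0.015 and 0.08 m and contact force between the fingers and tray_left above 0.5 N and velocity of joint tray_left between -0.01 and 0.01 m/s and horizontal distance between bangles_center and tray_left_floor below 0.035 m and z of bangles_center in the frame of tray_left_floor below 0.024 m and value of joint tray_right below 0.005 m) or (y of bangles_center in the frame of cabinet below 0 m and value of joint button_right above 0.004 m and contact force between the fingers and button_right above 0.5 N and value of joint tray_right between 0.015 and 0.08 m and contact force between the fingers and tray_right above 0.5 N and velocity of joint tray_right between -0.01 and 0.01 m/s and horizontal distance between bangles_center and tray_right_floor below 0.035 m and z of bangles_center in the frame of tray_right_floor below 0.024 m and value of joint tray_left below 0.005 m))); the arm keeps its last pose, push and grip.
It fails at once if the bangles' tray ran on towards the end of its travel (over 95 mm out) ((y of bangles_center in the frame of cabinet above 0 m and value of joint tray_left above 0.095 m) or (y of bangles_center in the frame of cabinet below 0 m and value of joint tray_right above 0.095 m)).
It fails at once if the other tray was opened (over 8 mm) ((y of bangles_center in the frame of cabinet above 0 m and value of joint tray_right above 0.008 m) or (y of bangles_center in the frame of cabinet below 0 m and value of joint tray_left above 0.008 m)).
It fails at once if the bangles or the clip were lifted (over 20 mm) (z of bangles_center in the frame of cabinet above 0.168 m or z of clip_center in the frame of cabinet above 0.17 m).
It fails at once if the jar or the mirror was shifted (over 20 mm) (distance of any of jar_center, mirror_center from where it was at the start of the episode above 0.02 m).
It also fails if it takes over 32 s, if anything falls off the work surface, if the arm or the gripper's body presses on something with over 40 N, if the wrist force passes 120 N, or if a joint passes its speed limit or range.

ROBOT

A 7-joint arm with a two-finger parallel gripper is mounted at the origin on the work surface. World frame = base frame: x ahead of the robot, y to its left, z up, the work surface at z = 0. Lengths are in m, angles in rad, forces in N, time in s.
With the tool pointing down it reaches from about 0.425 to 0.875 m from the base axis. Payload 8.4 kg.
Tool frame: the origin (TCP) lies at the very end of the fingers, on their centre line; the grasp point (between the pads) lies ctrl.grasp_offset behind it (ctrl.grasp_offset is the distance from the TCP to the grasp point, in m); z points along the fingers, y is the direction in which the jaws open and shut (so a half turn about z gives the same grasp; the last joint's range is limited). The gripper opens to 87 mm and grips with 3 to 60 N. Pads are 19 mm wide; open, the fingers measure 117 mm over their backs; the gripper's body (75 mm by 190 mm) begins 51 mm behind the grasp point.
Start: joints at [1.212, 0.333, 0.04, 1.465, -0.013, 1.343, -0.059], TCP at [0.167, -0.628, 0.223] pointing down, gripper open.
Joint ranges: [-2.58, 2.58], [-0.38, 2.09], [-1.3, 1.39], [0.25, 2.4], [-1.5, 4.64], [0.08, 2.09], [-2.65, 2.65]. Speed limits (rad/s): [2.22, 2.22, 2.79, 2.79, 3.14, 3.14, 3.14].

INTERFACE

Orientations are given as a rotation vector (axis times angle).
In Python, from plant import ctrl gives the robot as it stands. The module is installed in compiled form; this text tells all that it offers.
- The arm moves only by the tool apply_moves, never from a script. Its argument "moves" is a list that holds one entry, the list of rows, each a list of 7 numbers: the gripper's target within -1 to 1 (fully open at 1, half-way at 0, shut at -1), then the shift along the world's x, y, z in cm, then the turn, a rotation vector about the world's x, y, z in degrees. In form: [[[fingers, dx, dy, dz, rx, ry, rz], ...]]. A call has 1 to 10 rows; each row is the pose to reach, as a shift and turn from the pose commanded when the call began; what a row does not reach only later rows make up. A row lasts 1/8 s, in which the tool goes at most 62.5 mm and 10.7 degrees, less where a joint would pass 70% of its speed; a pose out of reach is approached as far as the arm can. A call with a gripper value outside its range is refused whole. The fingers move at their own pace and stop on an object; "force" is the grip in N (left out, the last holds). Time passes only in rows, so rows that repeat a pose let the fingers close. It gives the time, the measured TCP pose, the force and the opening at its end, in the units of the state.
- ctrl.get_obs(): the state, without advancing time (a new reading comes with each control period).
- ctrl.grab_frame(name): name is "side" or "top"; returns (picture, depth): 384x512x3 uint8, red, green, blue; 384x512 float32, m along the optical axis (not along the pixel's ray), 0 where there is no reading.
- ctrl.camera_model(name): a dict with "intrinsics" (3x3 intrinsics, pixels), "k1" (the pictures are not rectified: a ray, as slopes to the right and down, at radius r is drawn at 1 + k1 r^2 times it, then the intrinsics apply), "T" (4x4, takes a point from camera to world coordinates). Camera axes: x right, y up, looking along -z (the intrinsics and any distortion apply to the point x, -y, -z); pixel columns grow to the right and rows downward; lengths in m; the calibration is good to about 2 mm. A picture is of the moment at which its call begins. camera_model takes no time and is no camera call.
- ctrl.sign_off(): hands the job in, once; it reports no verdict.
The state is a dict: "time": time; "joints": joint angles; "qvel": joint speeds; "joint_torque": joint torques, N m; "ee_pos": TCP position; "ee_rot": TCP orientation; "ft_force": force on the tool from outside, world axes, zero at the start; "moment": the same for the moment, N m; "grip_width": finger opening in m.
Only numpy, scipy, OpenCV 4.12 (cv2) and the standard library are available. Lean on these libraries where they do the work, as an engineer would, in place of code of your own. Each camera call takes 0.05 s, during which the arm holds its last target.

## Working session

There is one attempt and no reset: what is moved stays moved. The work goes in short steps, Python scripts to look and compute and a tool call to move; the robot and the scene stay as the last step left them, time stands still between calls to the robot, and variables do not carry over. Pictures are saved under pics/ and viewed, and the job is handed in when it is done.

Besides the shell and the picture viewer there is one more tool, called after ">>>" as a command line: name --argument value ..., lists and objects as JSON in quotes. apply_moves: Moves the arm, as the interface text tells. Its arguments: {"type":"object","properties":{"moves":{"type":"array"},"force":{"type":"number"}},"required":["moves"]}

```bash
mkdir -p pics; python3 - <<'E'
from plant import ctrl
import cv2,numpy as np
o=ctrl.get_obs(); print({k:np.round(v,3).tolist() for k,v in o.items()}); print(ctrl.grasp_offset)
for n in ["side","top"]:
    p,d=ctrl.grab_frame(n); cv2.imwrite(f"pics/{n}0.png",p[:,:,::-1]); np.savez(f"{n}0.npz",p=p,d=d)
    m=ctrl.camera_model(n); print(n,m)
E
```

```text
{'time': 0.0, 'joints': [1.212, 0.334, 0.04, 1.466, -0.013, 1.343, -0.059], 'qvel': [-0.001, 0.0, -0.001, 0.001, -0.002, -0.001, 0.0], 'joint_torque': [-0.0, -65.637, 1.335, -40.381, -0.06, 0.045, 0.0], 'ee_pos': [0.167, -0.628, 0.222], 'ee_rot': [-3.114, -0.407, 0.0], 'ft_force': [-0.256, 0.47, -0.692], 'moment': [-0.077, 0.059, 0.053], 'grip_width': 0.087}
0.0187
side {'intrinsics': array([[400.69060317,   0.        , 251.87042945],
       [  0.        , 400.69060317, 193.44385041],
       [  0.        ,   0.        ,   1.        ]]), 'k1': -0.033062130573713246, 'T': array([[ 0.98689527,  0.1199731 , -0.10790824,  0.48305069],
       [-0.16061736,  0.66619611, -0.72827522, -0.64414242],
       [-0.01548538,  0.73606331,  0.67673555,  0.79909259],
       [ 0.        ,  0.        ,  0.        ,  1.        ]])}
top {'intrinsics': array([[365.68910493,   0.        , 256.28901224],
       [  0.        , 365.68910493, 188.93435548],
       [  0.        ,   0.        ,   1.        ]]), 'k1': -0.03286787682017537, 'T': array([[ 7.90972403e-04,  9.83078716e-01, -1.83181912e-01,
         4.57113257e-01],
       [-9.99941745e-01,  2.74945598e-03,  1.04377409e-02,
         5.92123376e-02],
       [ 1.07647715e-02,  1.83162985e-01,  9.83023622e-01,
         9.41297950e-01],
       [ 0.00000000e+00,  0.00000000e+00,  0.00000000e+00,
         1.00000000e+00]])}
```

View pics/side0.png

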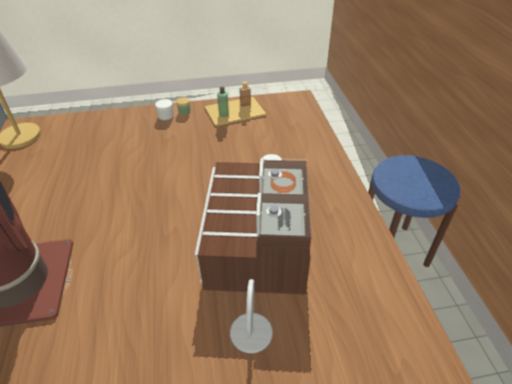

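View pics/top0.png

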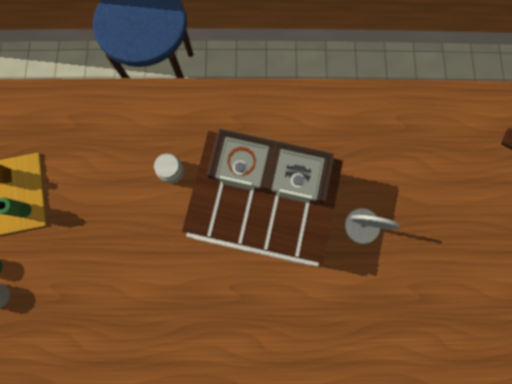

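```bash
cat > h.py <<'E'
import numpy as np,cv2
from plant import ctrl
def px2w(n,u,v,d):
    m=ctrl.camera_model(n);K=m["intrinsics"]
    x,y=(u-K[0,2])/K[0,0],(v-K[1,2])/K[1,1]
    a,b=x,y
    for _ in range(20):
        s=1+m["k1"]*(a*a+b*b); a,b=x/s,y/s
    P=np.stack([a*d,-b*d,-d,np.ones_like(d)],-1)
    return (P@m["T"].T)[...,:3]
def cloud(n,d):
    v,u=np.mgrid[0:384,0:512]; return px2w(n,u.astype(float),v.astype(float),d.astype(float))
def w2px(n,P):
    m=ctrl.camera_model(n);K=m["intrinsics"];P=np.asarray(P,float)
    c=np.linalg.inv(m["T"])@np.append(P,1); a,b=c[0]/-c[2],c[1]/c[2]
    s=1+m["k1"]*(a*a+b*b); return K[0,0]*a*s+K[0,2],K[1,1]*b*s+K[1,2]
E
python3 - <<'E'
from h import *
for n,(r0,r1,c0,c1) in dict(top=(120,270,150,410),side=(140,300,190,320)).items():
    z=np.load(n+"0.npz");p,d=z["p"],z["d"]
    cr=p[r0:r1,c0:c1]; f=3 if n=="top" else 4
    cv2.imwrite(f"pics/{n}0z.png",cv2.resize(cr,None,fx=f,fy=f,interpolation=cv2.INTER_CUBIC)[:,:,::-1])
    C=cloud(n,d); np.save(n+"C.npy",C)
    h=np.clip(C[r0:r1,c0:c1,2]*1000,0,255).astype(np.uint8)
    cv2.imwrite(f"pics/{n}0h.png",cv2.resize(cv2.applyColorMap(h,cv2.COLORMAP_JET),None,fx=f,fy=f,interpolation=cv2.INTER_NEAREST))
    hh=np.histogram(C[r0:r1,c0:c1,2],bins=np.arange(0,.26,.01)); print(hh[0])
C=np.load("topC.npy")
np.set_printoptions(linewidth=250)
print((C[155:185:2,225:260:2,2]*1000).round())
E
```

```text
[10827   177    44    34    88    57   285   210    28    35    37   301
  4475  5071   150   144  2707  3016   214   201     0     0     0     0
     0]
[3560  249  247  265  271  282  316  335  312  299  338  438 2837 3143
  195  240 1865 1929  130  115    0    0    0    0    0]
[[172. 171. 169. 173. 171. 170. 168. 171. 168. 170. 167. 168. 171. 173. 172. 171. 171. 170.]
 [170. 168. 169. 171. 168. 171. 171. 172. 173. 168. 168. 172. 170. 172. 168. 170. 172. 171.]
 [169. 172. 172. 171. 170. 169. 171. 172. 169. 170. 171. 170. 170. 169. 172. 172. 168. 173.]
 [170. 170. 170. 170. 170. 167. 173. 175. 174. 173. 167. 170. 172. 169. 168. 170. 170. 171.]
 [170. 170. 170. 169. 171. 176. 183. 941. 181. 183. 174. 170. 169. 170. 172. 169. 170. 172.]
 [170. 170. 171. 169. 173. 184. 183. 181. 182. 182. 171. 170. 170. 171. 172. 172. 169. 169.]
 [170. 168. 172. 170. 171. 182. 185. 183. 182. 183. 173. 169. 169. 170. 170. 170. 169. 169.]
 [170. 169. 172. 172. 174. 173. 184. 181. 181. 183. 173. 171. 172. 169. 171. 171. 167. 171.]
 [172. 169. 172. 170. 168. 174. 174. 177. 176. 173. 173. 168. 169. 169. 169. 167. 169. 170.]
 [171. 169. 170. 167. 168. 169. 174. 172. 174. 172. 169. 170. 169. 170. 170. 169. 172. 168.]
 [171. 169. 171. 171. 166. 170. 171. 171. 170. 170. 169. 170. 172. 172. 169. 170. 169. 170.]
 [196. 195. 195. 191. 168. 169. 170. 170. 170. 170. 170. 171. 170. 171. 169. 172. 172. 168.]
 [188. 193. 196. 194. 194. 197. 197. 194. 171. 168. 170. 170. 168. 170. 171. 171. 171. 171.]
 [166. 169. 176. 181. 185. 189. 191. 195. 196. 195. 194. 194. 191. 171. 170. 170. 171. 171.]
 [144. 146. 151. 157. 162. 169. 174. 180. 182. 187. 193. 195. 196. 196. 171. 171. 171. 173.]]
```

```bash
ls pics
```

```text
side0.png
side0h.png
side0z.png
top0.png
top0h.png
top0z.png
```

View pics/top0z.png

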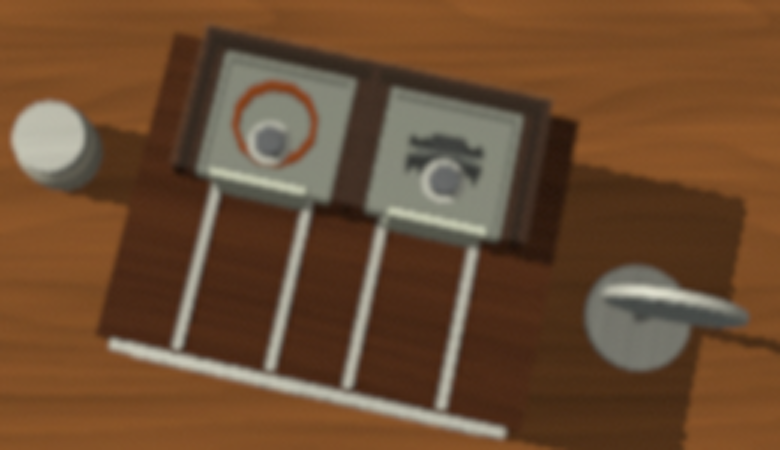

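View pics/side0z.png

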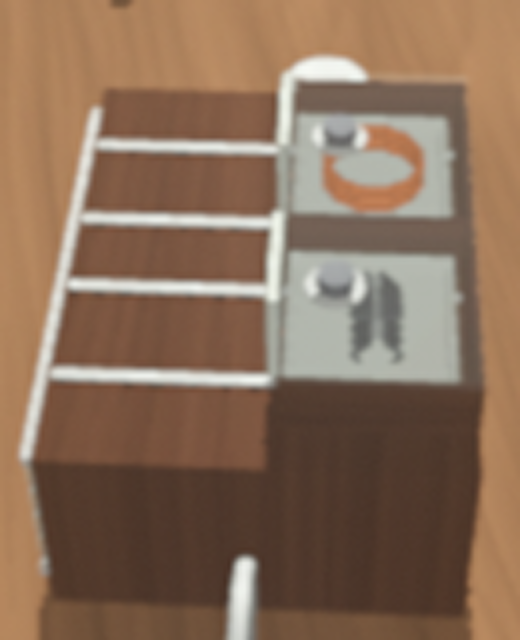

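View pics/top0h.png

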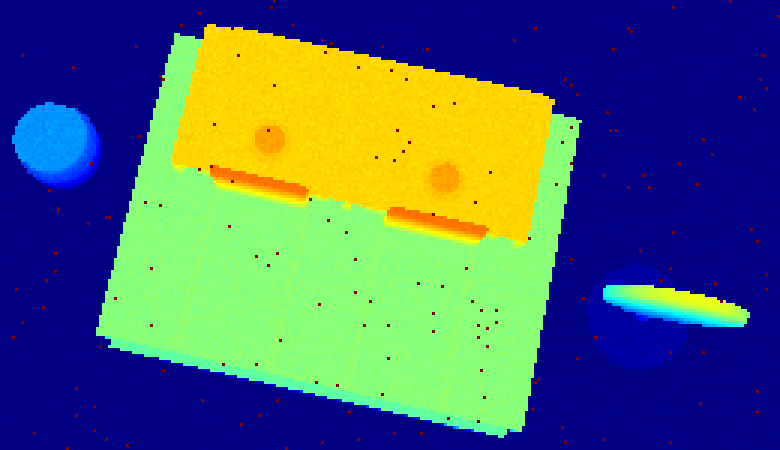

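```bash
python3 - <<'E'
from h import *
from scipy.spatial.transform import Rotation as R
for n in ["top","side"]:
    C=np.load(n+"C.npy"); z=C[...,2]
    # hood roof plane region
    roof=(z>.16)&(z<.177)&(C[...,0]>.3)&(C[...,0]<.8)
    roof=cv2.morphologyEx(roof.astype(np.uint8),cv2.MORPH_OPEN,np.ones((3,3)))
    r=cv2.minAreaRect((C[roof>0][:,:2]*1000).astype(np.float32)); print(n,"roof",r,np.median(z[roof>0]),roof.sum())
    b=((z>.177)&(z<.190)).astype(np.uint8)
    b=cv2.morphologyEx(b,cv2.MORPH_OPEN,np.ones((3,3)))
    k,l,s,c=cv2.connectedComponentsWithStats(b)
    for i in range(1,k):
        q=C[l==i]; print(" blob",s[i],np.median(q,0).round(4),np.c_[q.min(0),q.max(0)].round(3).tolist())
    b=((z>.188)&(z<.203)).astype(np.uint8)
    k,l,s,c=cv2.connectedComponentsWithStats(b)
    for i in range(1,k):
        if s[i][4]<15: continue
        q=C[l==i]; print(" panel",s[i],q.mean(0).round(4),cv2.minAreaRect((q[:,:2]*1000).astype(np.float32)))
    b=((z>.12)&(z<.137)).astype(np.uint8)
    b=cv2.morphologyEx(((z>.12)&(z<.21)&(C[...,0]>.3)).astype(np.uint8),cv2.MORPH_OPEN,np.ones((5,5)))
    k,l,s,c=cv2.connectedComponentsWithStats(b); i=1+s[1:,4].argmax()
    print(" cab",cv2.minAreaRect((C[l==i][:,:2]*1000).astype(np.float32)))
o=ctrl.get_obs(); print(R.from_rotvec(o["ee_rot"]).as_matrix().round(3))
E
```

```text
top roof ((659.3443603515625, 19.171707153320312), (262.70733642578125, 110.95094299316406), 77.33941650390625) 0.17008871398722808 5596
 blob [235 162  10   9  74] [0.6482 0.086  0.1823] [[0.639, 0.657], [0.077, 0.097], [0.18, 0.186]]
 blob [293 175  10   9  78] [ 0.6204 -0.0375  0.1824] [[0.612, 0.629], [-0.046, -0.027], [0.177, 0.186]]
 panel [220 175  33  10 106] [0.6159 0.0942 0.1941] ((616.390869140625, 93.66830444335938), (68.29886627197266, 6.633076190948486), 77.3406982421875)
 panel [279 189  34  10 109] [ 0.5877 -0.0306  0.194 ] ((588.538330078125, -30.31855010986328), (69.41598510742188, 6.670039653778076), 77.1619644165039)
 cab ((595.3558349609375, 33.33439636230469), (320.95770263671875, 242.3392791748047), 77.15662384033203)
side roof ((655.6573486328125, 23.205352783203125), (266.8780517578125, 115.78199005126953), 77.06983947753906) 0.1700136489173833 3748
 blob [422   7  11   8  36] [1.5604 1.085  0.1841] [[1.556, 1.567], [1.034, 1.138], [0.178, 0.19]]
 blob [443  21   3   3   9] [1.5599 0.9369 0.1847] [[1.559, 1.565], [0.926, 0.951], [0.179, 0.189]]
 blob [448  25
[... 1238 characters left out ...]
87828063964844, 5.687711715698242), 77.10482788085938)
 panel [256 193   4  25  68] [ 0.586  -0.0332  0.1944] ((586.9239501953125, -29.09693145751953), (70.13080596923828, 5.942450046539307), 77.30525207519531)
 panel [  9 198   4  12  16] [0.0445 0.071  0.1943] ((45.52689743041992, 68.11094665527344), (0.8789154887199402, 33.74551773071289), 20.390806198120117)
 panel [  0 218  18  28 129] [ 0.0713 -0.034   0.1947] ((60.750709533691406, -15.589996337890625), (34.660335540771484, 65.87613677978516), 18.097900390625)
 cab ((593.2091064453125, 36.972930908203125), (324.1918640136719, 243.08782958984375), 77.4529037475586)
[[ 0.966  0.257 -0.001]
 [ 0.257 -0.966  0.001]
 [-0.    -0.002 -1.   ]]
```

>>> apply_moves --moves '[[[1,0,0,5,0,0,0],[1,4,7,6,0,0,8],[1,7,12,6,0,0,16],[1,10,17,6,0,0,24],[1,13,22,6,0,0,32],[1,16,27,6,0,0,40],[1,19,32,6,0,0,48],[1,22,37,6,0,0,56],[1,25,42,6,0,0,62.4],[1,28,47,6,0,0,62.4]]]'

```text
time: 1.35
ee_pos: [0.4474, -0.1564, 0.2824]
ee_rot: [2.452, 1.964, -0.0]
ft_force: [0.9, -0.7, 0.7]
grip_width: 0.0871
```

>>> apply_moves --moves '[[[1,3,5,0,0,0,0],[1,6,10,0,0,0,0],[1,9,15,0,0,0,0],[1,12,20,0,0,0,0],[1,15.1,25.4,0,0,0,0],[1,15.1,25.4,-3,0,0,0],[1,15.1,25.4,-6,0,0,0],[1,15.1,25.4,-8,0,0,0],[1,15.1,25.4,-8,0,0,0]]]'

```text
time: 2.48
ee_pos: [0.5971, 0.0953, 0.2011]
ee_rot: [-2.453, -1.961, 0.004]
ft_force: [-0.4, -0.2, 0.7]
grip_width: 0.0874
```

```bash
python3 - <<'E'
from h import *
from scipy.spatial.transform import Rotation as R
o=ctrl.get_obs(); M=R.from_rotvec(o["ee_rot"]).as_matrix(); print(o["time"],o["ee_pos"],M.round(4),o["ft_force"],o["grip_width"])
ty=M[:,1]; print("finger ctrs",o["ee_pos"]+.051*ty,o["ee_pos"]-.051*ty, "yaw",np.degrees(np.arctan2(ty[1],ty[0])))
for n in ["side","top"]:
    p,d=ctrl.grab_frame(n); np.savez(f"{n}1.npz",p=p,d=d)
    r0,r1,c0,c1=(120,270,150,410) if n=="top" else (140,290,180,330)
    for s in (1,-1):
        print(n,[w2px(n,o["ee_pos"]+s*.051*ty)])
    cv2.imwrite(f"pics/{n}1.png",cv2.resize(p[r0:r1,c0:c1],None,fx=3,fy=3,interpolation=cv2.INTER_CUBIC)[:,:,::-1])
E
```

```text
2.475 [0.5971358  0.09529272 0.20114675] [[ 2.204e-01  9.754e-01 -2.700e-03]
 [ 9.754e-01 -2.204e-01 -4.000e-04]
 [-1.000e-03 -2.600e-03 -1.000e+00]] [-0.35440744 -0.15120232  0.65692462] 0.08738594157923069
finger ctrs [0.64688133 0.08405152 0.20101523] [0.54739026 0.10653391 0.20127826] yaw -12.733488084192592
side [(np.float64(274.5685670795247), np.float64(166.30238017886205))]
side [(np.float64(231.8794738200176), np.float64(165.1042915956617))]
top [(np.float64(240.62461862626492), np.float64(164.45542870061212))]
top [(np.float64(229.14076604141837), np.float64(211.87917168773134))]
```

View pics/side1.png

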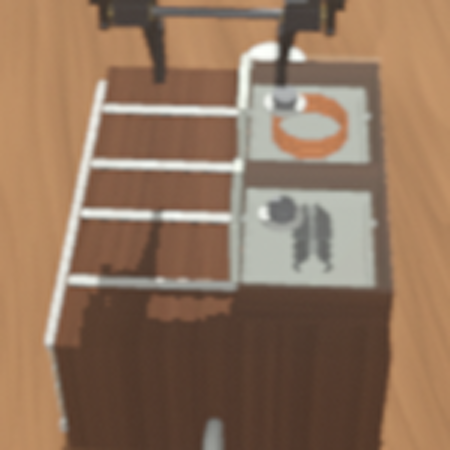

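The side view shows the rear fingertip just above the left button (crop px 283,98) and the front finger in front of the panel (px 158,75). The bangles are in the left tray, so I'll shift about 2 mm in y and press.

>>> apply_moves --moves '[[[1,0.1,0.2,-1,0,0,0],[1,0.1,0.2,-1.7,0,0,0],[1,0.1,0.2,-2.2,0,0,0],[1,0.1,0.2,-2.6,0,0,0],[1,0.1,0.2,-2.7,0,0,0],[1,0.1,0.2,-2.7,0,0,0],[1,0.1,0.2,-2.7,0,0,0]]]'

```text
time: 3.45
ee_pos: [0.5989, 0.0979, 0.1758]
ee_rot: [2.454, 1.962, 0.0]
ft_force: [-2.1, 0.4, 4.7]
grip_width: 0.0868
```

```bash
cat > look.py <<'E'
import sys
from h import *
k=sys.argv[1]
o=ctrl.get_obs(); print(o["time"],o["ee_pos"],o["ft_force"],o["moment"],o["grip_width"])
for n in ["side","top"]:
    p,d=ctrl.grab_frame(n)
    r0,r1,c0,c1=(120,270,150,410) if n=="top" else (140,290,180,330)
    cv2.imwrite(f"pics/{n}{k}.png",cv2.resize(p[r0:r1,c0:c1],None,fx=3 if n=="top" else 4,fy=3 if n=="top" else 4,interpolation=cv2.INTER_CUBIC)[:,:,::-1])
    C=cloud(n,d); q=C-np.array([.6475,.0868,0]); xc=np.array([.9754,-.2205,0]); yc=np.array([.2205,.9754,0])
    X,Y,Z=q@xc,q@yc,C[...,2]
    m=(abs(Y)<.034)&(abs(Y)>.015)&(Z>.186)&(Z<.2)&(X<-.02)&(X>-.16)
    if m.sum(): print(n,"panel top x rel button",m.sum(),np.percentile(X[m],[5,50,95]))
o=ctrl.get_obs(); print(o["time"],o["ee_pos"],o["ft_force"],o["grip_width"])
E
python3 look.py 2
```

```text
3.45 [0.59893142 0.09786346 0.17578145] [-2.06194972  0.37678662  4.7424206 ] [-0.0950313   0.2753704  -0.03346857] 0.08683085409351106
side panel top x rel button 32 [-0.06050989 -0.05778402 -0.05553805]
3.55 [0.59895754 0.09786785 0.17569646] [-2.34198792  0.11234269  4.33687375] 0.08657984321491813
```

View pics/side2.png

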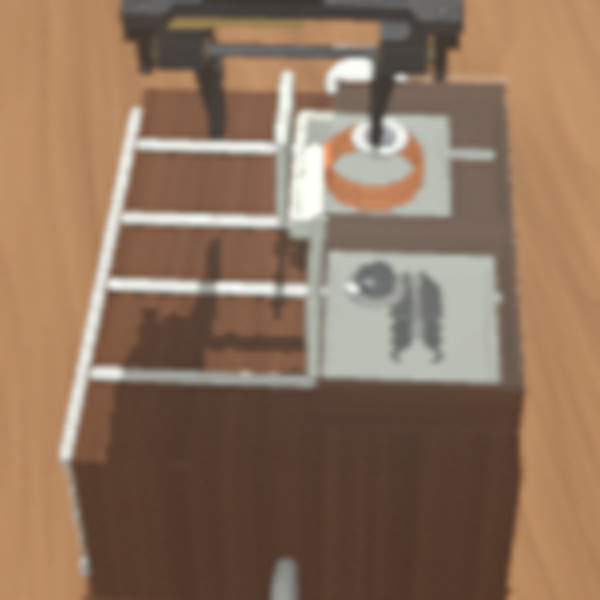

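The tray is unlatched: its panel (px 285,150) has moved about 25 mm towards the front finger. I'll press a little deeper for margin and wait.

>>> apply_moves --moves '[[[1,0,0,-0.1,0,0,0],[1,0,0,-0.2,0,0,0],[1,0,0,-0.2,0,0,0],[1,0,0,-0.2,0,0,0],[1,0,0,-0.2,0,0,0],[1,0,0,-0.2,0,0,0],[1,0,0,-0.2,0,0,0],[1,0,0,-0.2,0,0,0],[1,0,0,-0.2,0,0,0],[1,0,0,-0.2,0,0,0]]]'

```text
time: 4.8
ee_pos: [0.599, 0.0979, 0.1748]
ee_rot: [2.453, 1.961, 0.0]
ft_force: [-7.6, -0.7, 13.3]
grip_width: 0.0867
```

```bash
python3 look.py 3
```

```text
4.8 [0.59896776 0.09791819 0.17479596] [-7.60313536 -0.73479692 13.26621819] [-0.39071786  1.13934009 -0.11599612] 0.0867334404216345
side panel top x rel button 29 [-0.09334408 -0.09044519 -0.08857043]
4.9 [0.59897579 0.09790704 0.17482093] [-7.18873071 -0.76130633 12.37845961] 0.08697645069304386
```

View pics/side3.png

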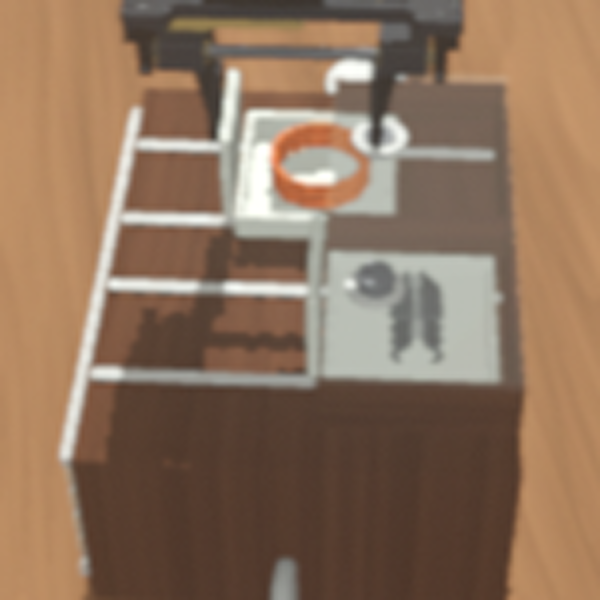

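View pics/top3.png

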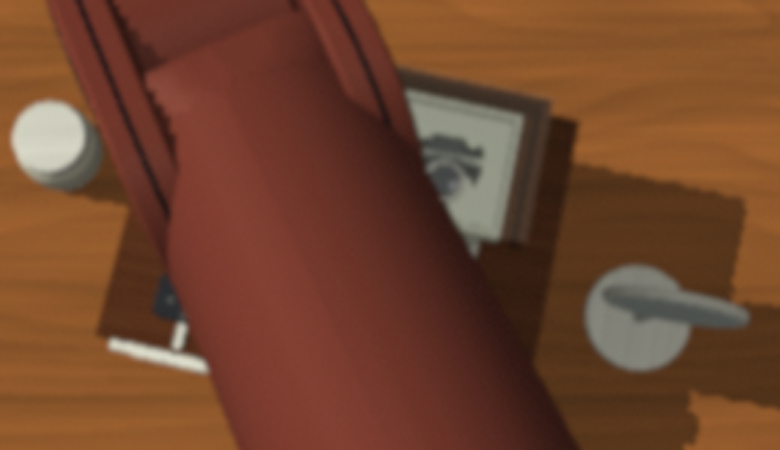

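Tray is out about 57 mm and against the front finger (px 217,130). The bangles (px 320,165) lie in it and the right tray is shut. I'll do a short hold to confirm it's at rest.

>>> apply_moves --moves '[[[1,0,0,0,0,0,0],[1,0,0,0,0,0,0],[1,0,0,0,0,0,0],[1,0,0,0,0,0,0],[1,0,0,0,0,0,0],[1,0,0,0,0,0,0]]]'

```text
time: 5.65
ee_pos: [0.599, 0.0979, 0.1748]
ee_rot: [2.453, 1.961, 0.0]
ft_force: [-8.6, -0.8, 14.4]
grip_width: 0.0872
```

```bash
python3 look.py 4
```

```text
5.65 [0.59897167 0.09793961 0.17481743] [-8.55690983 -0.82321396 14.35241049] [-0.44881065  1.13103491 -0.10028852] 0.08715180789045747
side panel top x rel button 30 [-0.09351493 -0.09085819 -0.08846581]
5.75 [0.59895801 0.09793478 0.17479131] [-8.11191878 -0.99491762 13.2566016 ] 0.08706586441880004
```

Everything is steady, so I'm handing in.

```bash
python3 -c "
from plant import ctrl
print(ctrl.sign_off())"
```

```text
the job is handed in; nothing more can be done
None
```

The rear fingertip is holding down the left button, the one over the bangles. The left tray has come out and stopped against the front finger, and I handed the job in like that at about 5.8 s; no verdict was reported.

- **Tray:** the side camera put the panel at the same place, about 57 mm out, in two looks 0.85 s apart. It never ran to the end of its travel.
- **Button:** the tip height barely changed while the upward force rose from about 4.5 to 13–14 N, so the button looks fully down. I did not measure the button's travel directly.
- **Tray contact:** the push on the tool towards the robot was 7–9 N, more than the tray spring's roughly 3 N. Friction or side load at the button probably accounts for the rest; I did not separate the two.
- **Bangles and surroundings:** the last picture I viewed (about 0.9 s before hand-in) showed the bangles lying in the tray and the right tray shut. The jar and mirror looked undisturbed.
- **Failed check:** the arm hid the left tray from the top camera, so the tray's position was confirmed by the side camera only.

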